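# Set the mixer's speed selector by clicks and start it

## Task

On the tube mixer, push the selector's finger lever round clockwise with a fingertip, without pinching it, clicking it on to the fourth bar after the off dot and not beyond; once it rests there, press the round start key beside it fully down and let it come up again. Leave the vials in the wells and the other things on the table where they are.

Things in the scene. Friction and masses are not known exactly. Their poses are not given: they have to be found in the camera images.
- mixer: Tube mixer fixed to the table: white housing 200 (x) x 260 (y) mm, grey control panel on top 58 mm above the table; at its rear (x +52 to +96 mm) a block with three wells, top at 78 mm, in which vials stand up to 120 mm above the table. Origin: centre of underside; x from front to rear, y to the left seen from the front, z up.
- selector_axis (a point): Centre of the selector dial at panel height (58 mm up), at mixer x -25, y +45 mm; axes as the mixer's. Flat marks on the panel 51 to 66 mm from it: a round off dot at the left (+y), then clockwise six bars, each longer than the last, 30 degrees apart; the third is at the rear (+x), the sixth at the right (-y).
- selector (a joint): Selector angle, rad, clockwise from above: 0 = lever points at the off dot (mixer +y), a click every 0.5236 (30 degrees), fourth bar 2.094, sixth 3.142. Starts between the off dot and about the second bar. Each click takes up to 0.2 N m (6 N at 34 mm from the axis) plus slight friction; past half way it snaps on to the next by itself and stays.
- lever_tip (a point): Outer end of the finger lever, top edge, 46 mm from the axis, 30 mm above the panel; y outward along the lever, x in clockwise travel. Upright lever 12 mm thick, from 46 mm out to 18 mm behind the axis, on a flat black dial 92 mm across and 6 mm high; lever top 30 mm above the panel. Pressing on both flanks at once counts as pinching.
- start_key (a joint): Travel of the start key in m: 0 up, 0.006 fully down. A spring returns it; fully down takes about 5 N.
- start_key_top (a point): Centre of the top of the start key: a round white key, 30 mm across, in a low grey housing on the panel at mixer x = -40, y = -80 mm; pressed straight down.
- vial_1: Glass vial with crimp cap, 23 mm across, 48 high, standing in the right-hand (-y) well; loose. Origin: centre of its underside.
- vial_2: Same kind of vial, 23 mm across, 48 high, in the middle well; loose. Origin: centre of its underside.
- vial_3: Taller vial, 23 mm across, 58 high, in the left-hand (+y) well; loose. Origin: centre of its underside.
- small_bottle: Dropper bottle, 33 mm across, 102 high, standing loose at the right of the table. Origin: centre of its underside.
- stamp: Hand stamp, 28 x 54 x 74 mm, with a round upright handle, loose at the right of the table. Origin: centre of its underside.
- logger: Flat data logger, 92 x 58 x 20 mm, lying loose at the right of the table. Origin: centre of its underside.
- cold_pack: Flat cold pack, 88 x 153 x 28 mm, lying loose at the left of the table. Origin: centre of its underside.

How it is judged:
By the outcome, as a careful person would: the job done as asked, in the order asked, and still so for the second after the job is handed in, with the robot touching nothing.
It also fails if it takes over 46 s, if anything falls off the work surface, if the arm or the gripper's body presses on something with over 40 N, if the wrist force passes 120 N, or if a joint passes its speed limit or range.

## Robot

A 6-joint arm with a two-finger parallel gripper is mounted at the origin on the work surface; the furniture and walls round the work are solid. World frame = base frame: x ahead of the robot, y to its left, z up, the work surface at z = 0. Lengths are in m, angles in rad, forces in N, time in s.
With the tool pointing down it reaches from about 0.325 to 0.775 m from the base axis. Payload 5.5 kg.
Tool frame: the origin (TCP) lies between the finger pads; the fingertips stand 8 mm ahead of it and the grasp point (between the pads) lies 11 mm behind it (tcp_to_tips is the distance from the TCP to the fingertips, in m); z points along the fingers, y is the line along which they close (so a half turn about z gives the same grasp; the last joint's range is limited). The gripper opens to 88 mm and grips with 3 to 60 N. Pads are 20 mm wide; open, the fingers measure 115 mm over their backs; the gripper's body (75 mm by 178 mm) begins 61 mm behind the grasp point.
Start: joints at [-1.362, 0.091, 1.231, -0, 1.82, -0.057], TCP at [0.158, -0.579, 0.231] pointing down, gripper open.
Joint ranges: [-2.87, 2.87], [-0.86, 2.18], [0.17, 2.46], [-1.51, 4.65], [0.06, 2.69], [-2.65, 2.65]. Speed limits (rad/s): [2.57, 2.57, 3.01, 3.14, 3.14, 3.14].

## Interface

Orientations are given as a unit quaternion [w, x, y, z].
In Python, from bench import * gives the robot as it stands. Calls block until the motion is done:
- move_to(position, orientation): joint-space move of the TCP to a pose.
- move_l(position, speed=0.15, orientation=None): straight line of the TCP; orientation=None keeps the orientation; speed is the mean speed in m/s.
- movej(angles): joint-space move.
- gripper_open() and close(): open the fingers fully, or close them until they stop; the grip force is fixed at half the most.
- hold(seconds).
- inverse_kinematics(position, orientation): joint angles nearest the present ones, or None.
- state(): the state.
- get_image(name): name is "scene" or "top" or "wrist"; returns a dict with "frame" (400x640x3 uint8, blue, green, red), "depth" (400x640 float32, m along the optical axis (not along the pixel's ray), 0 where there is no reading), "camera_matrix" (3x3 intrinsics, pixels), "view" (4x4, takes a point from world to camera coordinates). Camera axes: x right, y up, looking along -z (the intrinsics and any distortion apply to the point x, -y, -z); pixel columns grow to the right and rows downward; lengths in m; the calibration is good to about 2 mm. A picture is of the moment at which its call begins.
A pose or a line that the arm cannot do raises IKError and nothing moves.
- job_done(): hands the job in; it is judged then, once.
The state is a dict: "time": time; "joint_pos": joint angles; "dq": joint speeds; "joint_torque": joint torques, N m; "ee_pos": TCP position; "ee_rot": TCP orientation; "ft_force": force on the tool from outside, world axes, zero at the start; "moment": the same for the moment, N m; "finger_gap": finger opening in m; "finger_force": force on a finger pad.
Only numpy, scipy, OpenCV 4.12 (cv2) and the standard library are available. Lean on these libraries where they do the work, as an engineer would, in place of code of your own. Each camera call takes 0.05 s, during which the arm holds its last target. There are 200 camera calls.

## Working session

There is one attempt and no reset: what is moved stays moved. The work goes in short steps, each a Python script; the robot and the scene stay as the last script left them, time stands still between calls to the robot, and variables do not carry over. Pictures are saved under pics/ and viewed, at most 10 in all, crops included, and the job is handed in when it is done.

```bash
mkdir -p pics; ls
cat > h.py <<'E'
from bench import *
import numpy as np, cv2
def snap(cam,fn):
    im=get_image(cam); cv2.imwrite('pics/'+fn+'.png',im['frame']); np.savez('pics/'+fn+'.npz',**{k:np.array(v) for k,v in im.items()}); return im
def cloud(im):
    K=np.array(im['camera_matrix']);d=im['depth'];v,u=np.mgrid[:d.shape[0],:d.shape[1]]
    P=np.stack([(u-K[0,2])/K[0,0]*d,-(v-K[1,2])/K[1,1]*d,-d,np.ones_like(d)],-1)
    return (P@np.linalg.inv(np.array(im['view'])).T)[...,:3]
E
python3 - <<'E'
from h import *
a=snap('top','top0');b=snap('scene','sc0')
print(a['view'],a['camera_matrix'],[k for k in a]); s=state();print(s['time'],s['ee_rot'],s['ft_force'])
E
```

```text
pics
[[ 1.33230675e-03 -9.99967664e-01 -7.93068953e-03  1.57905789e-02]
 [ 9.88228318e-01  1.03340474e-04  1.52986209e-01 -6.15538299e-01]
 [-1.52980443e-01 -8.04115654e-03  9.88196501e-01 -1.27358824e+00]
 [ 0.00000000e+00  0.00000000e+00  0.00000000e+00  1.00000000e+00]] [[486.17113034   0.         320.57065744]
 [  0.         486.17113034 192.79140849]
 [  0.           0.           1.        ]] ['frame', 'depth', 'camera_matrix', 'view']
0.1 [-8.37572571e-04  9.91182762e-01  1.32499160e-01 -6.34728371e-05] [ 0.00450271 -0.62757217 -0.209764  ]
```

View pics/top0.png

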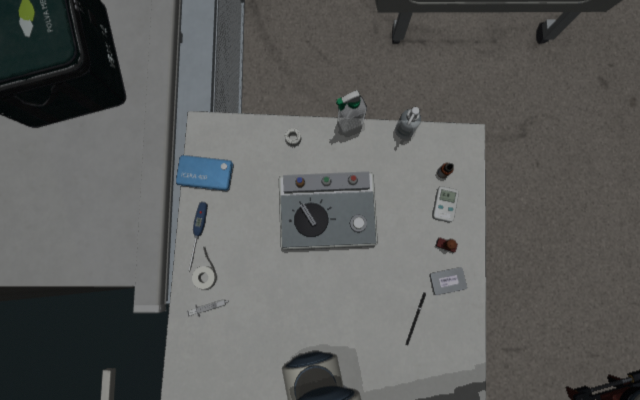

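View pics/sc0.png

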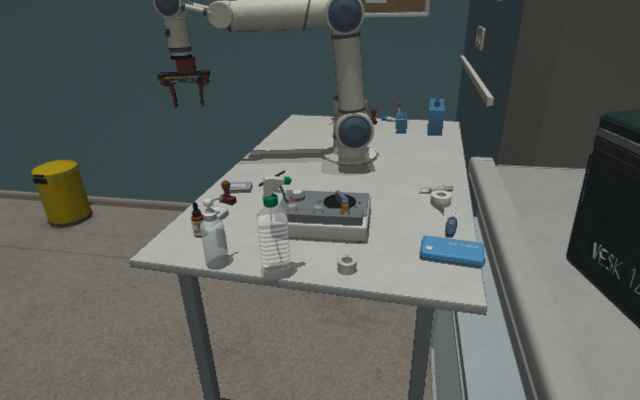

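The top view shows the mixer at about px (328,212), the dial at (311,219), the lever pointing up and slightly left to (305,207), and the key at (358,223). Next I'll fit the mixer pose from depth and take a close-up.

Run:
```python
from h import *
z=np.load('pics/top0.npz');im={k:z[k] for k in z};P=cloud(im)
m=np.zeros(P.shape[:2],bool);m[165:260,270:390]=1
def rep(n,mm):
    Q=P[mm];print(n,len(Q),Q.mean(0).round(4),Q.min(0).round(4),Q.max(0).round(4));return Q
Q=rep('panel',m&(abs(P[...,2]-.058)<.012)); print(cv2.minAreaRect(Q[:,:2].astype(np.float32)*1000))
Q=rep('all>.03',m&(P[...,2]>.03)); print(cv2.minAreaRect(Q[:,:2].astype(np.float32)*1000))
for u,v in [(311,219),(305,207),(303,205),(358,223),(360,240),(340,210),(300,182),(326,181),(352,180)]: print(u,v,P[v,u].round(4))
L=rep('lever',m&(P[...,2]>.075)&(np.mgrid[:400,:640][0]>195)&(np.mgrid[:400,:640][1]<340)); print(cv2.minAreaRect(L[:,:2].astype(np.float32)*1000))
cv2.imwrite('pics/c0.png',cv2.resize(im['frame'][165:260,270:390],None,fx=6,fy=6,interpolation=cv2.INTER_CUBIC))
```

```text
panel 5347 [ 0.5482 -0.001   0.0586] [ 0.4659 -0.1347  0.046 ] [0.6727 0.1296 0.07  ]
((568.1874389648438, -1.380279541015625), (198.5795135498047, 259.57861328125), 2.454322576522827)
all>.03 7167 [ 0.5655 -0.0014  0.0712] [ 0.4134 -0.1353  0.0308] [0.674  0.1296 1.3528]
((541.14697265625, -2.757965087890625), (254.2894744873047, 261.0986328125), 2.8139615058898926)
311 219 [0.5402 0.0409 0.086 ]
305 207 [0.5719 0.0568 0.085 ]
303 205 [0.577 0.062 0.087]
358 223 [ 0.5308 -0.0826  0.0752]
360 240 [ 0.4872 -0.0887  0.0573]
340 210 [ 0.5673 -0.036   0.0577]
300 182 [0.6338 0.0691 0.1123]
326 181 [0.6372 0.0017 0.1078]
352 180 [ 0.6396 -0.0659  0.1092]
lever 131 [0.5356 0.0442 0.2521] [0.4134 0.0056 0.0783] [0.5821 0.0703 1.3528]
((500.2690734863281, 28.918598175048828), (178.56570434570312, 21.11918067932129), 21.769445419311523)
```

View pics/c0.png

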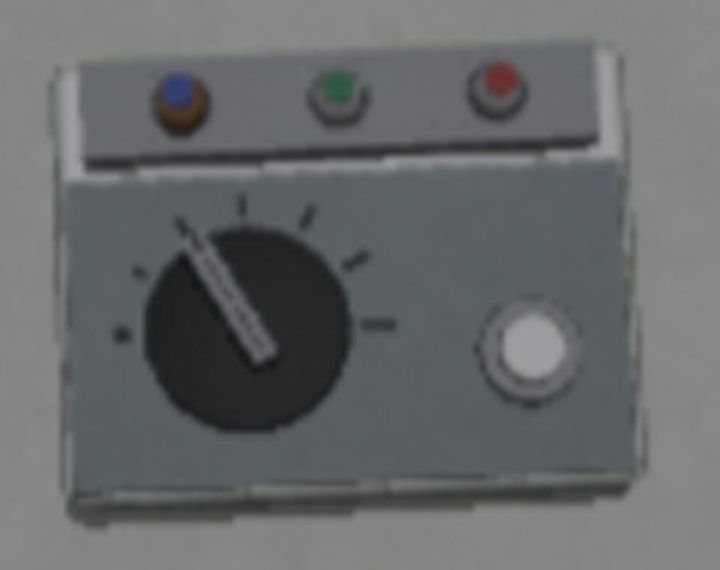

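Lever is at the second bar: in the crop its tip is at (190,238), next to the second bar at (183,228). It needs two clicks. Mixer yaw is +2.4°, the axis is at about (0.541, 0.0425) and the key at about (0.5315, -0.083). I'll close the gripper and push with the closed fingertips along an arc.

```bash
cat >> h.py <<'E'
YAW=np.radians(2.45); AX=np.array([.5413,.0425]); KEY=np.array([.5315,-.083])
def pose(th,gap,z):
    th=np.radians(th); a=np.pi/2-th+YAW
    r=np.array([np.cos(a),np.sin(a)]); t=np.array([r[1],-r[0]])
    p=AX+.033*r-(.016+gap)*t; f=np.pi-th+YAW
    return [*p,z],[0,np.cos(f/2),np.sin(f/2),0]
E
python3 - <<'E'
from h import *
close(); print(state()['finger_gap'])
p,q=pose(60,.012,.2); print(inverse_kinematics(p,q)); move_to(p,q)
snap('wrist','w1')
move_l([p[0],p[1],.080],.1)
s=state();print(s['time'],s['ee_pos'],s['ft_force'])
snap('scene','s1')
E
```

```text
0.0005307159233719442
[ 8.94486042e-02 -1.96672412e-02  1.39817931e+00 -4.44089210e-16
  1.76308059e+00 -4.76910738e-01]
5.5667 [0.55465642 0.08388    0.08098989] [-0.32949944 -0.1562108   0.04337024]
```

View pics/w1.png

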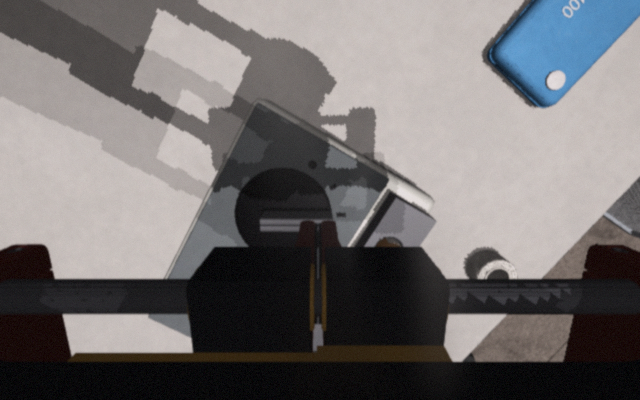

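The wrist view shows the lever horizontal at (295,222), pointing at the second bar (342,214). The fingers came down on its counter-clockwise flank with no contact. Next is the push.

Run:
```python
from h import *
for th,g in [(60,.003)]+[(t,0) for t in range(64,113,6)]:
    p,q=pose(th,g,.080); move_l(p,.04,q); s=state(); print(th,round(s['time'],2),np.round(s['ft_force'],1),np.round(s['ee_pos'],4))
p,q=pose(112,.012,.080); print(th); move_l(p,.06,q); move_l([p[0],p[1],.15],.15)
p,q=pose(60,.03,.17);
move_to([KEY[0],KEY[1],.13],[0,2**-.5,2**-.5,0])
a=snap('top','top2');b=snap('scene','s2');print(state()['time'],state()['ft_force'])
A=cv2.resize(a['frame'][165:260,270:390],None,fx=5,fy=5,interpolation=cv2.INTER_CUBIC)
cv2.imwrite('pics/c2.png',A)
```

```text
60 5.99 [ 0.1 -0.8  0.2] [0.5591 0.0759 0.0801]
64 6.28 [-0.2  2.8  0.9] [0.5625 0.0728 0.08  ]
70 6.53 [-1.8  5.1  0.3] [0.5654 0.0707 0.08  ]
76 6.79 [-0.6 -0.5  0.6] [0.5686 0.0665 0.08  ]
82 7.05 [ 0.5 -0.3  0.5] [0.5709 0.0637 0.08  ]
88 7.31 [0.9 0.2 0.1] [0.5729 0.0609 0.08  ]
94 7.57 [-0.1  2.7  0.5] [0.5745 0.0582 0.08  ]
100 7.83 [0.2 5.3 0.2] [0.576  0.0549 0.08  ]
106 8.08 [-0.4  0.1 -0.6] [0.5771 0.0496 0.08  ]
112 8.34 [-0.6  0.   1.3] [0.5777 0.0461 0.08  ]
112
10.0583 [-0.3394437   0.05342744  0.0879056 ]
```

View pics/c2.png

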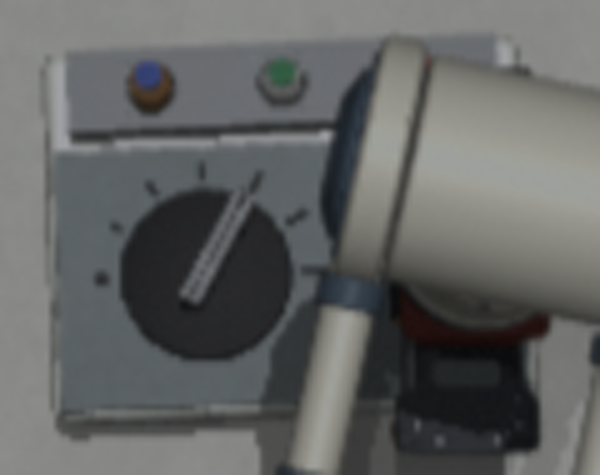

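The lever now points at the fourth bar (258,180), and the force log shows two snaps. The key comes next, in small steps while watching the force.

Run:
```python
from h import *
x,y=KEY
move_l([x,y,.088],.1); hold(.2); f0=state()['ft_force'][2]
z=.088; down=None
while z>.066:
    z-=.001; move_l([x,y,z],.02); hold(.08); s=state(); f=s['ft_force'][2]-f0
    print(round(z,4),np.round(s['ee_pos'][2],4),round(f,1))
    if f>11: break
hold(.4); print(state()['ft_force'])
move_l([x,y,.13],.08); hold(.3); print(state()['time'],state()['ft_force'])
move_to([.40,-.25,.22],[0,2**-.5,2**-.5,0]); hold(.3)
a=snap('top','top3');P=cloud(a)
print(P[221:225,356:361,2].mean(),state()['time'])
cv2.imwrite('pics/c3.png',cv2.resize(a['frame'][100:320,160:490],None,fx=2.4,fy=2.4,interpolation=cv2.INTER_CUBIC))
```

```text
0.087 0.0874 3.5
0.086 0.0862 3.4
0.085 0.0852 4.6
0.084 0.0842 3.8
0.083 0.0832 6.1
0.082 0.0823 6.4
0.081 0.0822 9.8
0.08 0.0822 14.7
[-1.52494987 -0.57683118 13.53374495]
14.9667 [ 0.61254362 -0.19351284 -0.00642122]
0.08010887818757446 16.2333
```

View pics/c3.png

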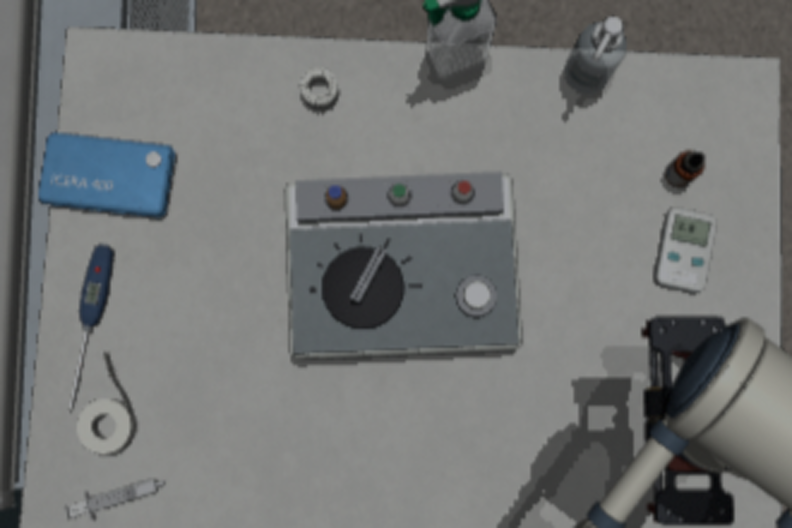

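The lever rests at the fourth bar and everything is in place. The hard stop came with the fingertips at z≈0.074. I'll check from depth that this was the key's stop and not the housing rim.

Run:
```python
from h import *
K=[]
for n in ['top0','top3']:
    z=np.load(f'pics/{n}.npz');P=cloud({k:z[k] for k in z})
    r=np.hypot(P[...,0]-KEY[0],P[...,1]-KEY[1])
    for a,b in [(0,.009),(.009,.012),(.012,.015),(.015,.018),(.018,.021),(.021,.025),(.03,.04)]:
        Q=P[(r>=a)&(r<b)&(P[...,2]<.2)];print(n,a,len(Q),np.median(Q[:,2]).round(4),Q[:,2].std().round(4))
```

```text
top0 0 35 0.0799 0.0024
top0 0.009 31 0.0805 0.0018
top0 0.012 36 0.0785 0.0048
top0 0.015 40 0.071 0.0033
top0 0.018 52 0.0705 0.0028
top0 0.021 80 0.0624 0.0061
top0 0.03 312 0.0586 0.0026
top3 0 36 0.0802 0.0022
top3 0.009 30 0.0804 0.0026
top3 0.012 39 0.0791 0.0046
top3 0.015 39 0.0709 0.0028
top3 0.018 50 0.0714 0.0025
top3 0.021 80 0.0626 0.0059
top3 0.03 315 0.0583 0.0027
```

```bash
python3 -c "
from bench import *
print(state()['time'],job_done())"
```

```text
the job is handed in; nothing more can be done
16.2333 None
```

Done and handed in at 16.2 s: a closed fingertip clicked the selector from the second bar to the fourth, then pressed the start key down to its stop (about 6 mm) and let it come back up; the vials and other things I could see in the final picture had not moved.

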